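# Fit a trolley castor and pull-test it

## Robot

A 7-joint arm with a two-finger parallel gripper is mounted at the origin on the work surface. World frame = base frame: x ahead of the robot, y to its left, z up, the work surface at z = 0. Lengths are in m, angles in rad, forces in N, time in s.
With the tool pointing down it reaches from about 0.4 to 0.85 m from the base axis. Payload 4.5 kg.
Tool frame: the origin (TCP) lies at the very end of the fingers, on their centre line; the grasp point (between the pads) lies 19 mm behind it (tcp_to_grasp is the z of the grasp point in the tool frame, in m); z points along the fingers, y is the line along which they close (so a half turn about z gives the same grasp; the last joint's range is limited). The gripper opens to 88 mm and grips with 3 to 60 N. Pads are 18 mm wide; open, the fingers measure 123 mm over their backs; the gripper's body (75 mm by 187 mm) begins 45 mm behind the grasp point.
Start: joints at [1.331, 0.689, -0.195, 1.565, 0.157, 0.902, -0.215], TCP at [0.169, -0.602, 0.239] pointing down, gripper open.
Joint ranges: [-3.01, 3.01], [-0.46, 2.08], [-1.47, 1.51], [0.13, 2.56], [-1, 4.14], [0.04, 2.09], [-2.66, 2.66]. Speed limits (rad/s): [2.57, 2.57, 3.14, 3.14, 3.14, 3.14, 3.14].

## Interface

Orientations are given as a unit quaternion [x, y, z, w].
In Python, from plant import * gives the robot as it stands. The module is installed in compiled form; this text tells all that it offers.
- The arm moves only by the shell command python3 -m jog 'ROWS' [OPENING] [FORCE]. ROWS is JSON, a list that holds one entry, the list of rows, each a list of 6 numbers: the shift along the tool's x, y, z in m, then the turn, a rotation vector about the tool's x, y, z in rad. In form: [[[dx, dy, dz, ax, ay, az], ...]]. A call has 1 to 12 rows; each row shifts and turns the commanded pose from where the row before left it, along the tool's axes as they then stand; what a row does not reach is not made up. A row lasts 1/8 s, in which the tool goes at most 62.5 mm and 10.7 degrees, less where a joint would pass 70% of its speed; a pose out of reach is approached as far as the arm can. A call with a gripper value outside its range is refused whole. OPENING is the finger opening in m, from 0 to 0.0881, set as the call begins (- or left out, the last holds). The fingers move at their own pace and stop on an object; FORCE is the grip in N (left out, the last holds). Time passes only in rows, so rows that do not move let the fingers close. It gives the time, the measured TCP pose, the force, the opening and the grip force at its end, in the units of the state.
- get_state(): the state, without advancing time (a new reading comes with each control period).
- snapshot(name): name is "scene" or "top" or "wrist"; returns a dict with "frame" (480x640x3 uint8, red, green, blue), "mtx" (3x3 intrinsics, pixels), "xyz" and "orientation" of the camera in the world; the wrist camera has in their place "mount" (4x4, takes a point from camera to tool coordinates, whose origin is the TCP and whose axes are the flange's). Camera axes: x right, y down, z forward; pixel columns grow to the right and rows downward; lengths in m; the calibration is good to about 2 mm. A picture is of the moment at which its call begins: read the wrist's pose just before it. There is no depth.
- finish_job(): hands the job in; it is judged then, once.
The state is a dict: "clock": time; "q": joint angles; "qd": joint speeds; "joint_torque": joint torques, N m; "tool_pos": TCP position; "eef_rot": TCP orientation; "contact_force": force on the tool from outside, world axes, zero at the start; "moment": the same for the moment, N m; "opening": opening from 0.0 (shut) to 1.0 (fully open); "finger_force": force on a finger pad.
Only numpy, scipy, OpenCV 4.12 (cv2) and the standard library are available. Lean on these libraries where they do the work, as an engineer would, in place of code of your own. Each camera call takes 0.05 s, during which the arm holds its last target. There are 200 camera calls.

## Task

Take the grey castor from the wooden block and push its stem fully home into the empty socket of the upturned trolley, so that it clicks in. Then prove that it holds: pull straight up on it with slowly rising force until the gauge's needle stands in the middle of the green band (about 16 N), stop there and hold it for two seconds, then ease off and let go, leaving the castor settled fully home. The needle must never reach the red on either side (21 N of pull, 25 N of push), and the orange castor and everything else stay where they are.

Things in the scene. Friction and masses are not known exactly. Their poses are not given: they have to be found in the camera images.
- castor_wheels (a point): Centre (half-way up) of the wheel pair of the loose GREY twin-wheel castor, standing stem-down in a loose hole of the wooden block. Wheels 46 mm in diameter; outer faces 36 mm apart along this point's y (the axle): grip across y. x = rolling direction, z up, away from the stem. It lies 32 mm above the shoulder, the wheels' top 55 mm above it. Mass 0.08 to 0.17 kg.
- castor_shoulder (a point): The same castor's shoulder: centre of the underside of its steel flange (36 mm wide, 4 mm thick), where the stem begins. The centred stem runs 30 mm down along -z, 14 mm thick at most (15 to 18 mm below the shoulder), with a taper to a 5 mm tip over its last 11 mm and an 8 mm thick groove 6 to 14 mm below the shoulder.
- socket (a point): Centre of the mouth (brass ring) of the empty socket in the upturned trolley's top face, 76 mm above the table; z up. Hole 14.8 mm wide, 2 mm chamfer, 34 mm deep. Four sprung catches 12.4 mm down snap into the stem's groove: pushing past takes 8 to 17 N over the last 14 mm; then it has some 0.5 mm play and holds over 25 N. Fully home: flange on the trolley.
- gauge: Blue push-pull gauge stand, fixed; origin on the table at its centre. The trolley (plywood, 230 x 230 x 34 mm, upside down, top 76 mm above the table) rides on it and moves only straight up and down, 4 mm either way, on a stiff spring (about 8 N per mm). Three fixed grey castors stand on its other corners, 160 mm apart, tops 131 mm above the table.
- pointer (a joint): Needle on the white dial at the stand's left (+y) side, rad: vertical force on the trolley, 0.05 rad per N; positive (anticlockwise) = pulled up, negative = pressed down, 0 (pointing away from the robot) = unloaded; a seated castor's weight reads about -0.06. Green band: +0.7 to +0.9 rad (14 to 18 N of pull). Red bands begin at +1.05 rad (21 N of pull) and -1.25 rad (25 N of push).
- block: Fixed light wooden block, 190 x 75 x 40 mm, origin at the centre of its underside; two through holes 20 mm wide at x = -50 and +50 mm of its own frame hold the two castors by their flanges, shoulder on the block's top, 40 mm above the table.
- spare_wheels (a point): Centre of the wheel pair of the ORANGE castor, of the same size and shape, standing in the block's other hole. Not to be used.
- mug: Bystander: white mug, 80 mm wide, 90 mm high; origin at the centre of its underside
- jar: Bystander: glass jar with a steel lid, 80 mm wide, 120 mm high; origin at the centre of its underside
- can: Bystander: yellow can, 68 mm wide, 110 mm high; origin at the centre of its underside
- mallet: Bystander: hammer lying on the table; origin on the table under it
- driver: Bystander: screwdriver lying on the table; origin on the table under it
- bowl: Bystander: blue bowl, 120 mm wide, 50 mm high; origin at the centre of its underside
- castor: The loose grey castor itself; origin at its shoulder, as castor_shoulder.
Things that resemble listed ones, but are neither listed nor needed, are in the scene too. Several things have the shape of the castor; the one meant has the colours described above.

How it is judged:
On the way, in this order (a step that is already met when the one before it is completed fails the run):
1. the castor is fully home in the socket (z of castor_shoulder in the frame of socket between -0.003 and 0.0025 m and horizontal distance between castor_shoulder and socket below 0.003 m and angle between castor_wheels's own z axis and vertical below 0.08 rad), for 0.2 s.
2. it is pulled by the fingers with 14 to 18 N (needle in the green) for at least 1.2 s and stays in (value of joint pointer between 0.7 and 0.9 rad and contact force between the fingers and castor above 1 N and z of castor_shoulder in the frame of socket below 0.004 m), for 1.2 s.
At the end, for the whole second after the job is handed in: The grey castor stands in the trolley's socket, shoulder within 2.5 mm of the mouth and 3 mm of its axis, upright within 0.08 rad, at rest, released, and the gauge is unloaded (needle within 0.15 rad of zero) (all of step 1 and value of joint pointer between -0.15 and 0.15 rad and linear speed of castor below 0.02 m/s); the robot touches nothing.
It fails at once if the pull reached 21 N (red) (value of joint pointer above 1.05 rad).
It fails at once if the push reached 25 N (red) (value of joint pointer below -1.25 rad).
It fails at once if the orange castor or a bystander was moved by more than 30 mm (distance of any of spare_wheels, mug, jar, can, mallet, driver, bowl from where it was at the start of the episode above 0.03 m).
It also fails if it takes over 72 s, if anything falls off the work surface, if the arm or the gripper's body presses on something with over 40 N, if the wrist force passes 120 N, or if a joint passes its speed limit or range.

## Working session

There is one attempt and no reset: what is moved stays moved. The work goes in short steps, Python scripts to look and compute and a shell command to move; the robot and the scene stay as the last step left them, time stands still between calls to the robot, and variables do not carry over. Pictures are saved under pics/ and viewed, at most 11 in all, crops included, and the job is handed in when it is done.

```bash
mkdir -p pics
cat > h.py <<'E'
from plant import *
import numpy as np, cv2
from scipy.spatial.transform import Rotation as R
def cam(s,st=None):
    if 'mount' in s:
        T=np.eye(4);T[:3,:3]=R.from_quat(st['eef_rot']).as_matrix();T[:3,3]=st['tool_pos'];M=T@np.array(s['mount']);return M[:3,:3],M[:3,3]
    o=np.array(s['orientation'])
    r=R.from_quat(o).as_matrix() if o.size==4 else o.reshape(3,3)
    return r,np.array(s['xyz'])
def ray(s,px,st=None):
    r,c=cam(s,st);d=r@np.linalg.inv(s['mtx'])@np.array([px[0],px[1],1.]);return c,d/np.linalg.norm(d)
def onz(s,px,z,st=None):
    c,d=ray(s,px,st);return c+d*(z-c[2])/d[2]
def meet(rays):
    A=0;b=0
    for c,d in rays:
        P=np.eye(3)-np.outer(d,d);A=A+P;b=b+P@c
    return np.linalg.solve(A,b)
def proj(s,p,st=None):
    r,c=cam(s,st);v=np.array(s['mtx'])@(r.T@(np.array(p)-c));return v[:2]/v[2]
def save(n,f): cv2.imwrite('pics/'+n,cv2.cvtColor(f,cv2.COLOR_RGB2BGR))
E
python3 - <<'E'
from h import *
for n in ("scene","top"):
    s=snapshot(n);save(n+'0.png',s['frame']);print(n,s['xyz'],s['orientation'],s['mtx'])
s=snapshot("wrist");print(s['mount']);st=get_state();print(st)
E
```

```text
scene [ 1.10137326 -1.08266974  0.93431872] [ 0.86176791  0.20788536 -0.11725835 -0.44764966] [[600.72202974   0.         316.10302994]
 [  0.         600.72202974 237.05681242]
 [  0.           0.           1.        ]]
top [ 0.48182581 -0.01571421  1.16001894] [ 0.71015732 -0.70337491  0.00800176 -0.02960213] [[433.36005464   0.         308.37633118]
 [  0.         433.36005464 236.54440895]
 [  0.           0.           1.        ]]
[[ 9.65872644e-05 -9.48906623e-01 -3.15556985e-01  8.20328627e-02]
 [ 9.99999975e-01  2.73626939e-05  2.23803065e-04 -1.42436381e-04]
 [-2.03733721e-04 -3.15556999e-01  9.48906602e-01 -1.46392799e-01]
 [ 0.00000000e+00  0.00000000e+00  0.00000000e+00  1.00000000e+00]]
{'clock': 0.15, 'q': array([ 1.33081147,  0.68977204, -0.19457248,  1.56607034,  0.15728573,
        0.90251864, -0.21512994]), 'qd': array([ 0.00043946, -0.00439306, -0.00203812, -0.00193766,  0.00052183,
        0.00107652,  0.00048388]), 'joint_torque': array([-2.15874279e-03, -5.27859986e+01, -1.26896773e+00, -1.53587186e+01,
       -5.25600929e-02,  3.84061554e-03,  1.07689107e-04]), 'tool_pos': array([ 0.16885042, -0.6012695 ,  0.23811673]), 'eef_rot': array([ 9.90640723e-01,  1.36493525e-01, -1.26391353e-04, -6.77316682e-04]), 'contact_force': array([ 0.48420694,  0.36164756, -0.20540133]), 'moment': array([-0.01559948, -0.00212619,  0.01327423]), 'finger_force': 0.0, 'opening': 1.0064006642914078}
```

View pics/top0.png

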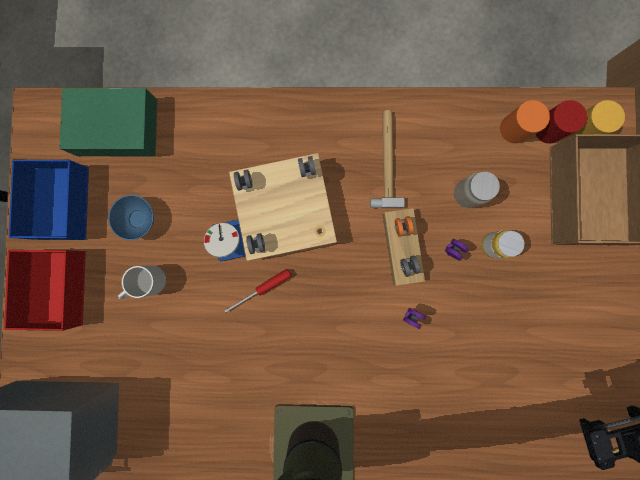

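View pics/scene0.png

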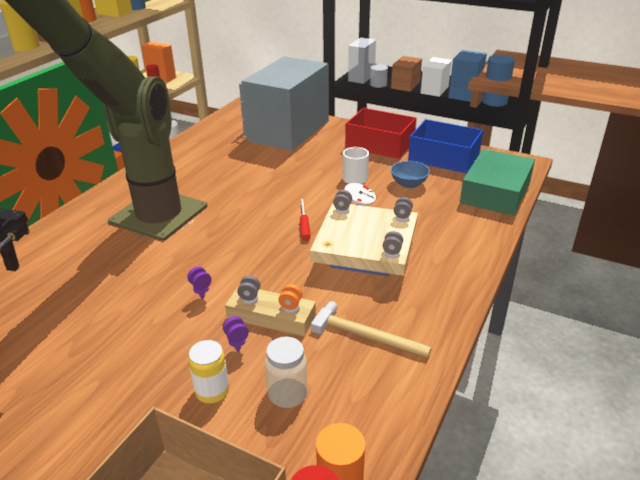

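The top view shows the things that could be mistaken for the castor:
- grey castor on the block: (411,266), also (248,290) in the scene view
- orange castor: (404,226)
- purple castors: (457,249) and (415,318)
- fixed greys on the trolley: (243,180), (307,167) and (256,243)

I choose the grey one on the block, at (411,266). The socket is at (320,231), and in the scene view at (327,243).

Run:
```python
from h import *
t=snapshot("top");s=snapshot("scene")
print('castor',meet([ray(t,(411,266)),ray(s,(248,290))]),'z95',onz(t,(411,266),.072))
print('socket',meet([ray(t,(320,231)),ray(s,(327,243))]),onz(t,(320,231),.076))
a=onz(t,(386,213),.04);b=onz(t,(397,285),.04);print('block edge',a,b)
c=onz(t,(337,242),.076);d=onz(t,(318,153),.076);print('trolley edge',c,d)
f=lambda I,x,y,w:cv2.resize(I[y-w*3//4:y+w*3//4,x-w:x+w],(400,300),interpolation=cv2.INTER_CUBIC)
save('crop1.png',np.vstack([np.hstack([f(t['frame'],411,262,40),f(s['frame'],255,295,40)]),np.hstack([f(t['frame'],320,231,24),f(s['frame'],327,243,24)])]))
st=get_state();print(R.from_quat(st['eef_rot']).as_matrix())
```

```text
castor [ 0.46973535 -0.23866696  0.06653045] z95 [ 0.46845299 -0.23840158  0.072     ]
socket [ 0.55444371 -0.01073066  0.07739992] [ 0.55356391 -0.01127096  0.076     ]
block edge [ 0.60396453 -0.18110578  0.04      ] [ 0.41917044 -0.20927252  0.04      ]
trolley edge [ 0.52636983 -0.05399242  0.076     ] [ 0.75130747 -0.00443686  0.076     ]
[[ 9.62740293e-01  2.70427551e-01 -2.60919487e-04]
 [ 2.70427673e-01 -9.62739994e-01  7.60475301e-04]
 [-4.55441521e-05 -8.02700064e-04 -9.99999677e-01]]
```

View pics/crop1.png

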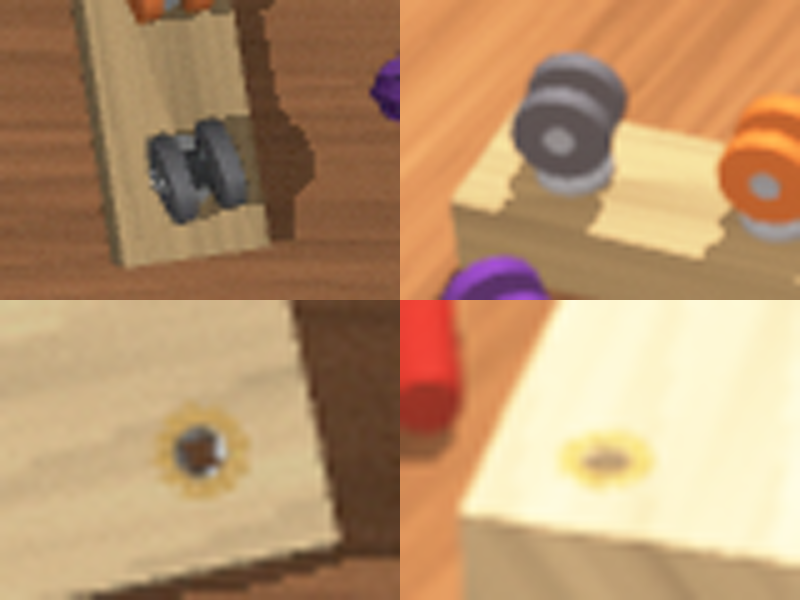

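The crop confirms it: a grey twin-wheel castor on the block, with the orange one next to it. Its rolling direction is about 17° from world x. The brass-ringed socket is empty. Next I move above the castor.

```bash
python3 -m jog '[[[0.0325,-0.0224,0.002,0,0,0],[0.0325,-0.0224,0.002,0,0,0],[0.0325,-0.0224,0.002,0,0,0],[0.0325,-0.0224,0.002,0,0,0],[0.0325,-0.0224,0.002,0,0,0],[0.0325,-0.0224,0.002,0,0,0],[0.0325,-0.0224,0.002,0,0,0],[0.0325,-0.0224,0.002,0,0,0],[0.0325,-0.0224,0.002,0,0,0],[0.0325,-0.0224,0.002,0,0,0],[0.0325,-0.0224,0.002,0,0,0],[0.0325,-0.0224,0.002,0,0,0]]]' 0.07 30; python3 -m jog '[[[0,0,0,0,0,0],[0,0,0,0,0,0]]]'
python3 - <<'E'
from h import *
st=get_state();s=snapshot("wrist");save('w1.png',s['frame']);print(st['clock'],st['tool_pos'],R.from_quat(st['eef_rot']).as_matrix(),proj(s,(.469,-.238,.072),st))
np.savez('w1.npz',f=s['frame'],p=st['tool_pos'],r=st['eef_rot'])
E
```

```text
clock: 1.75
tool_pos: [0.4726, -0.2365, 0.2147]
eef_rot: [0.991, 0.136, 0.0, 0.0]
contact_force: [0.3, 0.3, -0.0]
opening: 0.792
finger_force: 0.0
clock: 2.0
tool_pos: [0.4713, -0.2381, 0.2146]
eef_rot: [0.991, 0.136, -0.0, 0.0]
contact_force: [-0.9, -0.5, 0.2]
opening: 0.796
finger_force: 0.0
2.0 [ 0.47125561 -0.23805017  0.21464931] [[ 9.62851554e-01  2.70030174e-01 -7.68467597e-04]
 [ 2.70029769e-01 -9.62851792e-01 -5.91772114e-04]
 [-8.99716730e-04  3.62279571e-04 -9.99999530e-01]] [318.75633645 223.54043205]
```

View pics/w1.png

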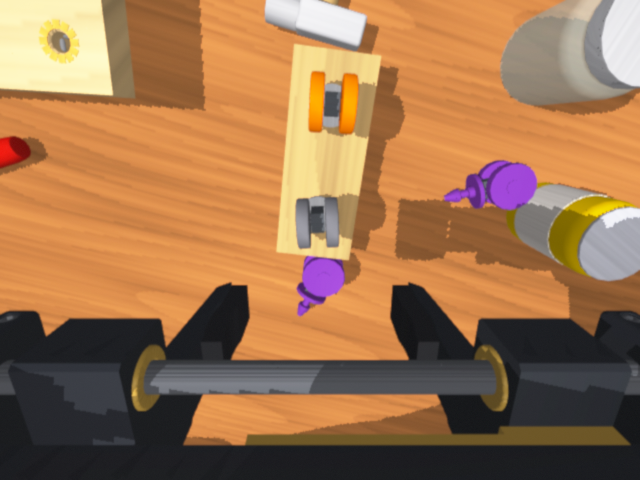

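The wrist view shows the grey castor at (318,222), already nearly aligned with the tool. The socket is at (60,41), and a purple lookalike lies at (322,275). I'll take a second viewpoint, lower and shifted, to triangulate.

```bash
python3 -m jog '[[[0.003,0.01,0.015,0,0,0],[0.003,0.01,0.015,0,0,0],[0.003,0.01,0.015,0,0,0],[0,0,0,0,0,0],[0,0,0,0,0,0]]]'
cat > m.py <<'E'
from h import *
def blob(f,p,w):
    hsv=cv2.cvtColor(f,cv2.COLOR_RGB2HSV);m=((hsv[...,1]<70)&(hsv[...,2]<200)).astype(np.uint8)
    x,y=map(int,p);k=np.zeros_like(m);k[max(0,y-w):y+w,max(0,x-w):x+w]=1;m=m*k
    m=cv2.morphologyEx(m,cv2.MORPH_CLOSE,np.ones((9,9)))
    c=max(cv2.findContours(m,0,2)[0],key=cv2.contourArea);return cv2.minAreaRect(c),cv2.boundingRect(c)
E
python3 - <<'E'
from m import *
st=get_state();s=snapshot("wrist");a=np.load('w1.npz');s1=dict(s);s1['frame']=a['f'];st1={'tool_pos':a['p'],'eef_rot':a['r']}
rs=[]
for S,T in((s1,st1),(s,st)):
    p=proj(S,(.469,-.238,.075),T);q,b=blob(S['frame'],p,45);print(p,q,b);rs.append(ray(S,q[0],T));print('tool z.072',onz(S,q[0],.075,T))
P=meet(rs);print('castor',P,'rot',R.from_quat(st['eef_rot']).as_matrix()[:2,:2].round(4).tolist(),st['tool_pos'])
save('w2.png',cv2.resize(s['frame'][130:340,180:460],(800,600)))
E
```

```text
clock: 2.68
tool_pos: [0.4885, -0.2638, 0.1695]
eef_rot: [0.991, 0.137, -0.0, -0.0]
contact_force: [0.5, -0.7, -0.2]
opening: 0.795
finger_force: 0.0
[318.75205567 224.48569822] ((317.0, 221.5), (51.0, 42.0), 90.0) (296, 196, 43, 52)
tool z.072 [ 0.47123883 -0.23575894  0.075     ]
[280.61534173 253.12391626] ((277.5, 252.5), (69.0, 53.0), 90.0) (251, 218, 54, 70)
tool z.072 [ 0.4688514  -0.23556656  0.075     ]
castor [ 0.47422548 -0.2353918   0.08716256] rot [[0.9627, 0.2705], [0.2705, -0.9627]] [ 0.48851469 -0.26377797  0.16953966]
```

View pics/w2.png

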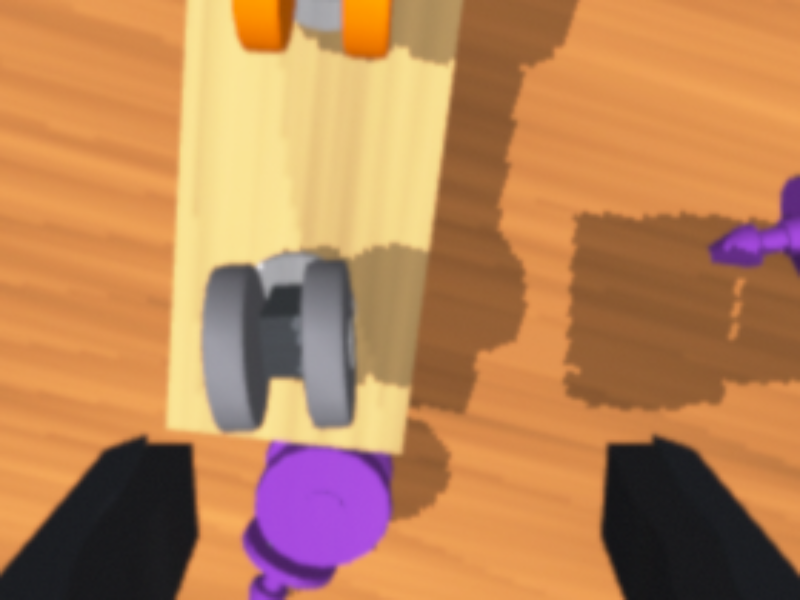

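In the second view the grey wheel pair is at (278,251), squared with the tool to about a degree. Triangulated, it sits at about (0.469,-0.236), with the top region at z≈0.087. Now I move over it, go down, and grip.

```bash
python3 -m jog '[[[-0.0038,-0.0107,0,0,0,0],[-0.0038,-0.0107,0,0,0,0],[-0.0038,-0.0107,0,0,0,0],[0,0,0.023,0,0,0],[0,0,0.024,0,0,0],[0,0,0.024,0,0,0],[0,0,0.0235,0,0,0],[0,0,0.022,0,0,0],[0,0,0,0,0,0],[0,0,0,0,0,0]]]'
python3 -m jog '[[[0,0,0,0,0,0],[0,0,0,0,0,0],[0,0,0,0,0,0],[0,0,0,0,0,0],[0,0,0,0,0,0],[0,0,0,0,0,0]]]' 0.0 20
python3 - <<'E'
from h import *
st=get_state();print(st['tool_pos'],st['contact_force'],st['opening']*.0881)
E
```

```text
clock: 3.98
tool_pos: [0.4692, -0.236, 0.054]
eef_rot: [0.991, 0.137, 0.0, 0.0]
contact_force: [0.5, -0.2, -0.2]
opening: 0.796
finger_force: 0.0
clock: 4.72
tool_pos: [0.469, -0.2363, 0.0534]
eef_rot: [0.991, 0.136, 0.0, 0.0]
contact_force: [0.0, 0.4, 4.7]
opening: 0.408
finger_force: 19.8
[ 0.46903456 -0.236261    0.05343634] [2.40198814e-03 4.47361779e-01 4.72517630e+00] 0.03593941197352842
```

```bash
python3 -m jog '[[[0,0,-0.008,0,0,0],[0,0,-0.02,0,0,0],[0,0,-0.023,0,0,0],[0,0,-0.024,0,0,0],[0,0,-0.02,0,0,0],[0.021,-0.022,0,0,0,0],[0.022,-0.022,0,0,0,0],[0.022,-0.022,0,0,0,0],[0.022,-0.022,0,0,0,0],[0,-0.02,0,0,0,0],[0,0,0,0,0,0],[0,0,0,0,0,0]]]' 0 45
python3 - <<'E'
from m import *
st=get_state();s=snapshot("wrist");np.savez('w3.npz',f=s['frame'],p=st['tool_pos'],r=st['eef_rot']);print(st['tool_pos'],st['opening']*.0881,st['contact_force'],proj(s,(.554,-.011,.076),st));save('w3.png',s['frame'])
E
```

```text
clock: 6.22
tool_pos: [0.5225, -0.1102, 0.1483]
eef_rot: [0.991, 0.136, -0.001, 0.001]
contact_force: [0.6, -1.1, -0.4]
opening: 0.398
finger_force: 44.6
[ 0.52248988 -0.11022755  0.1482804 ] 0.03510155630035058 [ 0.60148206 -1.12285401 -0.41408797] [183.98391461 165.80240707]
```

View pics/w3.png

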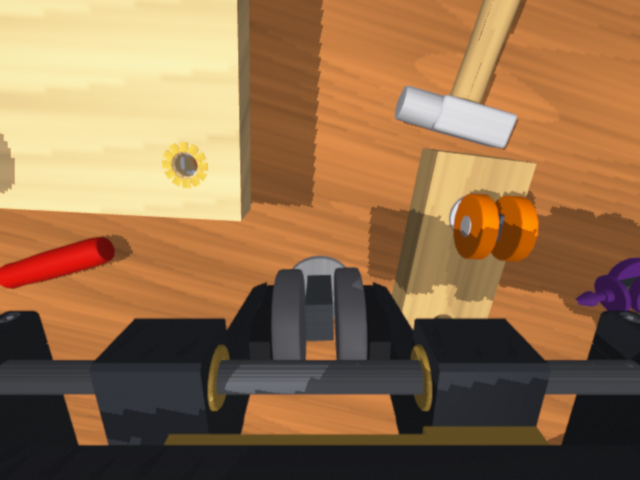

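The castor is held square, centred on column 320, with the flange's far edge at (318,257). The socket ring is at (185,165). Next I measure the socket from both wrist views and the castor's offset in the tool.

Run:
```python
from m import *
s=snapshot("wrist");R_=[]
for n,p in(('w1',(60,41)),('w3',(185,165))):
    a=np.load(n+'.npz');T={'tool_pos':a['p'],'eef_rot':a['r']};hsv=cv2.cvtColor(a['f'],cv2.COLOR_RGB2HSV)
    x,y=p;k=30;sub=hsv[max(0,y-k):y+k,x-k:x+k]
    m=((sub[...,1]>135)|(sub[...,2]<170)).astype(np.uint8)
    m=cv2.morphologyEx(m,cv2.MORPH_OPEN,np.ones((2,2)))
    c=max(cv2.findContours(m,0,2)[0],key=cv2.contourArea);e=cv2.minEnclosingCircle(c);br=cv2.boundingRect(c)
    px=(br[0]+br[2]/2-.5+x-k,br[1]+br[3]/2-.5+max(0,y-k));print(n,px,br,e[1]);R_.append(ray(s,px,T));print(onz(s,px,.076,T))
print('socket',meet(R_))
a=np.load('w3.npz');M=np.array(s['mount']);Ki=np.linalg.inv(s['mtx'])
d=M[:3,:3]@Ki@np.array([318,257,1.]);c=M[:3,3]
for z in(.009,.011,.013): print('flange edge tool x',(c+d*(z-c[2])/d[2]),'-18mm')
# wheel front silhouette: tangent from camera to r=23 circle (x-z plane), centre (cx,-.019)
d=M[:3,:3]@Ki@np.array([320,268,1.]);n=np.array([d[0],d[2]])/np.hypot(d[0],d[2])
for cx in(-.004,-.002,0,.002,.004):
    v=np.array([cx,-.019])-c[[0,2]];print(cx,'dist to ray',n[0]*v[1]-n[1]*v[0])
st=get_state();print(st['tool_pos'],R.from_quat(st['eef_rot']).as_matrix().round(4).tolist())
```

```text
w1 (60.0, 41.5) (11, 10, 39, 42) 22.74323081970215
[ 0.55473572 -0.01216381  0.076     ]
w3 (185.5, 165.5) (8, 8, 46, 46) 23.717182159423828
[ 0.55445274 -0.01191034  0.076     ]
socket [ 0.55459768 -0.01200706  0.0759644 ]
flange edge tool x [ 0.01944765 -0.00083378  0.009     ] -18mm
flange edge tool x [ 0.01864215 -0.0008427   0.011     ] -18mm
flange edge tool x [ 0.01783665 -0.00085161  0.013     ] -18mm
-0.004 dist to ray 0.027285589018207317
-0.002 dist to ray 0.02545578388981074
0 dist to ray 0.023625978761414153
0.002 dist to ray 0.021796173633017564
0.004 dist to ray 0.019966368504620975
[ 0.52294013 -0.11037735  0.14829195] [[0.9634, 0.268, -0.0003], [0.268, -0.9634, -0.0011], [-0.0006, 0.001, -1.0]]
```

The socket is at (0.5546,-0.0120,0.0760). The castor sits about 0.7 mm ahead in the grip. Now I move over the socket.

```bash
python3 -m jog '[[[0.014,-0.0216,0,0,0,0],[0.0141,-0.0216,0,0,0,0],[0.0141,-0.0216,0,0,0,0],[0.0141,-0.0215,0,0,0,0],[0,0,0.012,0,0,0],[0,0,0.008,0,0,0],[0,0,0,0,0,0],[0,0,0,0,0,0]]]'
python3 - <<'E'
from h import *
st=get_state();s=snapshot("wrist");save('w4.png',s['frame'][100:400,150:490])
print(st['tool_pos'],st['contact_force'])
r=R.from_quat(st['eef_rot']).as_matrix();t=np.array([.5546,-.012,.076])-(st['tool_pos']+r@[.0007,0,.0135]);print('remaining in tool axes',r.T@t)
E
```

```text
clock: 7.32
tool_pos: [0.5541, -0.0115, 0.1281]
eef_rot: [0.991, 0.136, -0.0, 0.0]
contact_force: [0.6, -0.2, -0.4]
opening: 0.406
finger_force: 44.6
[ 0.55412893 -0.01151879  0.12812117] [ 0.60698113 -0.17698044 -0.42124688]
remaining in tool axes [-0.00034842  0.0005647   0.03862128]
```

View pics/w4.png

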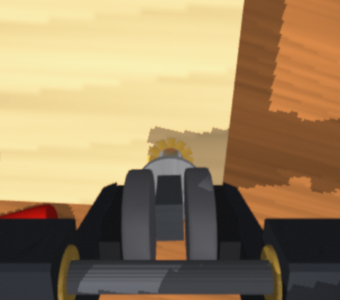

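The flange sits right over the brass ring, at (170,150) in the crop. I lower the stem to just short of the catches.

```bash
python3 -m jog '[[[-0.0003,0.0005,0.005,0,0,0],[0,0,0.005,0,0,0],[0,0,0.005,0,0,0],[0,0,0.004,0,0,0],[0,0,0.003,0,0,0],[0,0,0,0,0,0]]]' 0 55
python3 - <<'E'
from h import *
t=snapshot("top");s=snapshot("scene");np.savez('d0.npz',t=t['frame'],s=s['frame'])
f=lambda I,x,y,w:cv2.resize(I[y-w*3//4:y+w*3//4,x-w:x+w],(400,300),interpolation=cv2.INTER_CUBIC)
save('dial0.png',np.hstack([f(t['frame'],221,240,28),f(s['frame'],360,194,28)]))
st=get_state();print(st['tool_pos'],st['contact_force'],st['moment'])
E
```

```text
clock: 8.12
tool_pos: [0.5541, -0.0113, 0.1059]
eef_rot: [0.991, 0.136, -0.0, 0.0]
contact_force: [-0.8, -0.9, -2.0]
opening: 0.404
finger_force: 54.5
[ 0.55401962 -0.01132126  0.10611336] [-1.08241911 -1.92157294 -1.82132373] [-0.38541906  0.02984403 -0.04598062]
```

View pics/dial0.png

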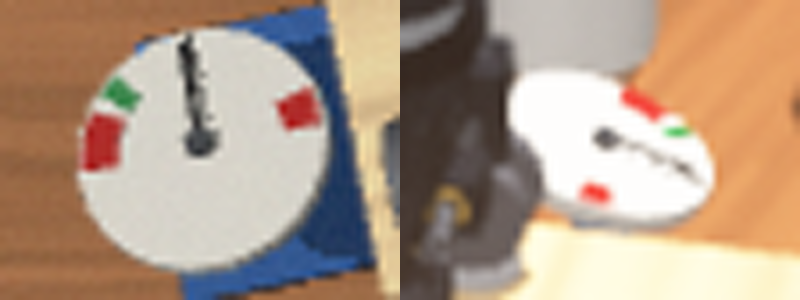

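The top view shows the dial clearly: hub at (221,239), green band centre at (210,232), needle a little on the push side. I'll write a needle reader calibrated on the green band.

```bash
cat > dial.py <<'E'
from h import *
def read(f):
    h=np.array([221.0,238.9]);I=f.astype(float);yy,xx=np.mgrid[:480,:640];dx,dy=xx-h[0],yy-h[1];r=np.hypot(dx,dy)
    g=(r<18)&(I[...,1]>I[...,0]+25)&(I[...,1]>I[...,2]+15)
    a=np.arctan2(-dx,-dy);gc=np.arctan2(-dx[g].mean(),-dy[g].mean())
    w=np.clip(150-I.max(2),0,None)*((r>4)&(r<14)&(dy<4))
    n=np.arctan2(-(w*dx).sum(),-(w*dy).sum());return n-gc+.8,g.sum(),gc
def show():
    st=get_state();v=read(snapshot("top")['frame']);print('needle %.3f (green px %d, %.3f)'%v,'F',st['contact_force'].round(1),'z %.4f'%st['tool_pos'][2],'xy',st['tool_pos'][:2].round(4),'t',st['clock'],'op %.4f'%(st['opening']*.0881))
if __name__=='__main__':
    show()
E
python3 - <<'E'
from dial import *
print(read(np.load('d0.npz')['t']))
E
python3 -m jog '[[[0,0,0.002,0,0,0],[0,0,0.002,0,0,0],[0,0,0.002,0,0,0],[0,0,0,0,0,0]]]' | grep -E 'pos|force'; python3 dial.py
```

```text
(np.float64(0.04864431759931964), np.int64(16), np.float64(1.0028723667096258))
tool_pos: [0.5541, -0.0114, 0.1001]
contact_force: [0.3, -3.1, 0.4]
finger_force: 54.5
needle -0.017 (green px 16, 1.003) F [ 0.3 -3.1  0.4] z 0.1001 xy [ 0.5541 -0.0114] t 8.725 op 0.0355
```

```bash
python3 -m jog '[[[0,0.0006,0.001,0,0,0],[0,0,0.001,0,0,0],[0,0,0.001,0,0,0],[0,0,0,0,0,0]]]' | grep -E 'pos|force'; python3 dial.py;  python3 -m jog '[[[0,0,0.001,0,0,0],[0,0,0.001,0,0,0],[0,0,0,0,0,0]]]' | grep -E 'pos|force'; python3 dial.py
```

```text
tool_pos: [0.5542, -0.0114, 0.0969]
contact_force: [-0.2, -2.3, -0.6]
finger_force: 54.5
needle 0.025 (green px 16, 1.003) F [-0.2 -2.3 -0.6] z 0.0969 xy [ 0.5542 -0.0114] t 9.275 op 0.0358
tool_pos: [0.5543, -0.0113, 0.0952]
contact_force: [-0.6, -3.0, 0.7]
finger_force: 54.5
needle -0.073 (green px 16, 1.003) F [-0.6 -3.   0.7] z 0.0952 xy [ 0.5543 -0.0113] t 9.7 op 0.0355
```

```bash
for i in 1; do python3 -m jog '[[[0,0.0008,0.001,0,0,0],[0,0,0,0,0,0]]]' | grep -E 'pos|force'; done; python3 dial.py;  python3 -m jog '[[[0,0,0.001,0,0,0],[0,0,0,0,0,0]]]' | grep -E 'pos|force'; python3 dial.py; python3 -m jog '[[[0,0,0.001,0,0,0],[0,0,0,0,0,0]]]' | grep -E 'pos|force'; python3 dial.py
```

```text
tool_pos: [0.5545, -0.0115, 0.0945]
contact_force: [-2.8, -0.3, 4.7]
finger_force: 54.6
needle -0.207 (green px 16, 1.003) F [-2.8 -0.3  4.7] z 0.0945 xy [ 0.5545 -0.0115] t 10.0 op 0.0352
tool_pos: [0.5546, -0.0117, 0.0935]
contact_force: [-1.8, -0.8, 4.3]
finger_force: 54.6
needle -0.196 (green px 16, 1.003) F [-1.8 -0.8  4.3] z 0.0935 xy [ 0.5546 -0.0117] t 10.3 op 0.0356
tool_pos: [0.5545, -0.0118, 0.092]
contact_force: [-0.7, -1.0, -3.1]
finger_force: 54.6
needle 0.130 (green px 16, 1.003) F [-0.7 -1.  -3.1] z 0.0920 xy [ 0.5545 -0.0118] t 10.6 op 0.0355
```

```bash
for i in 1; do python3 -m jog '[[[0,0,0.001,0,0,0],[0,0,0,0,0,0]]]' | grep -E 'pos|force'; done; python3 dial.py;  python3 -m jog '[[[0,0,0.001,0,0,0],[0,0,0,0,0,0]]]' | grep -E 'pos|force'; python3 dial.py; python3 -m jog '[[[0,0,0.0005,0,0,0],[0,0,0,0,0,0]]]' | grep -E 'pos|force'; python3 dial.py
```

```text
tool_pos: [0.5545, -0.0118, 0.0908]
contact_force: [-0.7, -0.1, -3.9]
finger_force: 54.6
needle 0.134 (green px 16, 1.003) F [-0.7 -0.1 -3.9] z 0.0908 xy [ 0.5545 -0.0118] t 10.9 op 0.0356
tool_pos: [0.5545, -0.012, 0.0902]
contact_force: [-1.1, 0.3, -1.7]
finger_force: 54.6
needle 0.064 (green px 16, 1.003) F [-1.1  0.3 -1.7] z 0.0902 xy [ 0.5545 -0.012 ] t 11.2 op 0.0357
tool_pos: [0.5546, -0.0121, 0.0898]
contact_force: [-1.8, 0.7, -1.1]
finger_force: 54.6
needle 0.035 (green px 16, 1.003) F [-1.8  0.7 -1.1] z 0.0898 xy [ 0.5546 -0.0121] t 11.5 op 0.0358
```

```bash
for i in 1; do python3 -m jog '[[[0,0,0.0007,0,0,0],[0,0,0,0,0,0]]]' | grep -E 'pos|force'; done; python3 dial.py;  python3 -m jog '[[[0,0,0.0007,0,0,0],[0,0,0,0,0,0]]]' | grep -E 'pos|force'; python3 dial.py; python3 -m jog '[[[0,0,0.0007,0,0,0],[0,0,0,0,0,0]]]' | grep -E 'pos|force'; python3 dial.py
```

```text
tool_pos: [0.5546, -0.0122, 0.0892]
contact_force: [-1.7, 0.4, 2.1]
finger_force: 54.6
needle -0.079 (green px 16, 1.003) F [-1.7  0.4  2.1] z 0.0892 xy [ 0.5546 -0.0122] t 11.8 op 0.0357
tool_pos: [0.5545, -0.0122, 0.0887]
contact_force: [-2.5, 0.4, 5.8]
finger_force: 54.6
needle -0.246 (green px 17, 1.008) F [-2.5  0.4  5.8] z 0.0887 xy [ 0.5545 -0.0122] t 12.1 op 0.0359
tool_pos: [0.5545, -0.0122, 0.0883]
contact_force: [-4.1, 1.7, 8.3]
finger_force: 54.7
needle -0.349 (green px 16, 1.003) F [-4.1  1.7  8.3] z 0.0883 xy [ 0.5545 -0.0122] t 12.4 op 0.0357
```

The stem clicked at z≈0.093: the resistance flipped to a pull-in. From about 0.089 on, the flange rests on the trolley and the spring loads up. I press a little more, then ease off and check.

```bash
python3 -m jog '[[[-0.0003,0,0.0006,0,0,0],[0,0,0,0,0,0]]]' | grep -E 'pos|force'; python3 dial.py; python3 -m jog '[[[-0.0002,0,-0.0008,0,0,0],[0,0,-0.0008,0,0,0],[0,0,0,0,0,0]]]' | grep -E 'pos|force'; python3 dial.py
python3 - <<'E'
from h import *
s=snapshot("wrist");q=snapshot("scene")
save('w5.png',np.hstack([cv2.resize(s['frame'][200:400,230:430],(400,400)),cv2.resize(q['frame'][200:280,280:360],(400,400))]))
E
```

```text
tool_pos: [0.5546, -0.0122, 0.088]
contact_force: [-3.6, 1.7, 10.9]
finger_force: 54.7
needle -0.453 (green px 16, 1.003) F [-3.6  1.7 10.9] z 0.0880 xy [ 0.5546 -0.0122] t 12.7 op 0.0355
tool_pos: [0.5545, -0.0122, 0.0889]
contact_force: [-1.3, 1.3, 4.5]
finger_force: 54.6
needle -0.188 (green px 16, 1.003) F [-1.3  1.3  4.5] z 0.0889 xy [ 0.5545 -0.0122] t 13.125 op 0.0357
```

View pics/w5.png

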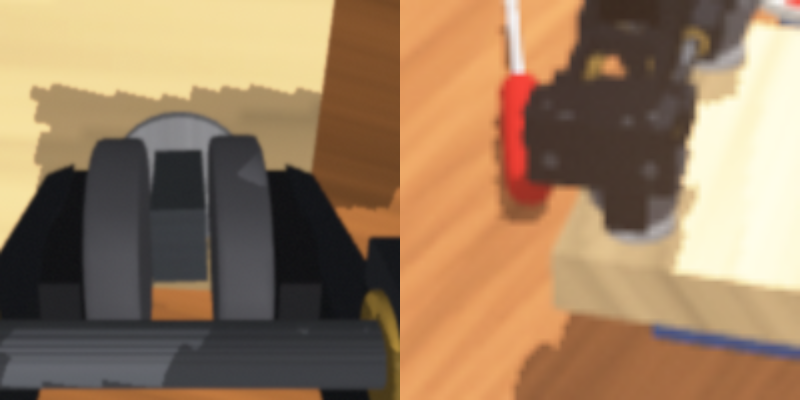

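The flange is flat on the trolley with no brass showing. The needle and the wrist force agree: 10.9 N is about −0.5 rad. Now the slow pull test.

```bash
python3 -m jog '[[[0,0,-0.0005,0,0,0],[0,0,-0.0005,0,0,0],[0,0,-0.0005,0,0,0],[0,0,0,0,0,0]]]' 0 60 | grep -E 'pos|force'; python3 dial.py; python3 -m jog '[[[0,0,-0.0005,0,0,0],[0,0,-0.0005,0,0,0],[0,0,0,0,0,0]]]' | grep -E 'pos|force'; python3 dial.py;  python3 -m jog '[[[0,0,-0.0005,0,0,0],[0,0,0,0,0,0]]]' | grep -E 'pos|force'; python3 dial.py
```

```text
tool_pos: [0.5541, -0.0124, 0.0898]
contact_force: [0.1, -0.3, -1.1]
finger_force: 59.6
needle 0.048 (green px 16, 1.003) F [ 0.1 -0.3 -1.1] z 0.0898 xy [ 0.5541 -0.0124] t 13.775 op 0.0354
tool_pos: [0.5539, -0.0124, 0.0909]
contact_force: [0.4, 0.5, -3.5]
finger_force: 59.6
needle 0.173 (green px 16, 1.003) F [ 0.4  0.5 -3.5] z 0.0909 xy [ 0.5539 -0.0124] t 14.2 op 0.0358
tool_pos: [0.5539, -0.0124, 0.0914]
contact_force: [0.2, 0.9, -7.6]
finger_force: 59.6
needle 0.261 (green px 16, 1.003) F [ 0.2  0.9 -7.6] z 0.0914 xy [ 0.5539 -0.0124] t 14.5 op 0.0358
```

```bash
python3 -m jog '[[[0,0,-0.0005,0,0,0],[0,0,0,0,0,0]]]'  | grep -E 'pos|force'; python3 dial.py; python3 -m jog '[[[0,0,-0.0005,0,0,0],[0,0,0,0,0,0]]]' | grep -E 'pos|force'; python3 dial.py;  python3 -m jog '[[[0,0,-0.0004,0,0,0],[0,0,0,0,0,0]]]' | grep -E 'pos|force'; python3 dial.py
```

```text
tool_pos: [0.5539, -0.0124, 0.0919]
contact_force: [0.3, 0.2, -8.6]
finger_force: 59.5
needle 0.345 (green px 16, 1.003) F [ 0.3  0.2 -8.6] z 0.0919 xy [ 0.5539 -0.0124] t 14.8 op 0.0352
tool_pos: [0.5539, -0.0124, 0.0924]
contact_force: [1.1, -0.7, -11.8]
finger_force: 59.5
needle 0.434 (green px 16, 1.003) F [  1.1  -0.7 -11.8] z 0.0924 xy [ 0.5539 -0.0124] t 15.1 op 0.0355
tool_pos: [0.5539, -0.0124, 0.0928]
contact_force: [0.9, -0.3, -13.4]
finger_force: 59.5
needle 0.505 (green px 16, 1.003) F [  0.9  -0.3 -13.4] z 0.0928 xy [ 0.5539 -0.0124] t 15.4 op 0.0356
```

```bash
python3 -m jog '[[[0,0,-0.0003,0,0,0],[0,0,0,0,0,0]]]'  | grep -E 'pos|force'; python3 dial.py
python3 - <<'E'
from h import *
f=snapshot("top")['frame'];save('dial1.png',cv2.resize(f[217:261,197:245],(576,528),interpolation=cv2.INTER_CUBIC))
E
```

```text
tool_pos: [0.5539, -0.0124, 0.0932]
contact_force: [1.2, 0.7, -14.9]
finger_force: 59.5
needle 0.582 (green px 16, 1.003) F [  1.2   0.7 -14.9] z 0.0932 xy [ 0.5539 -0.0124] t 15.7 op 0.0357
```

View pics/dial1.png

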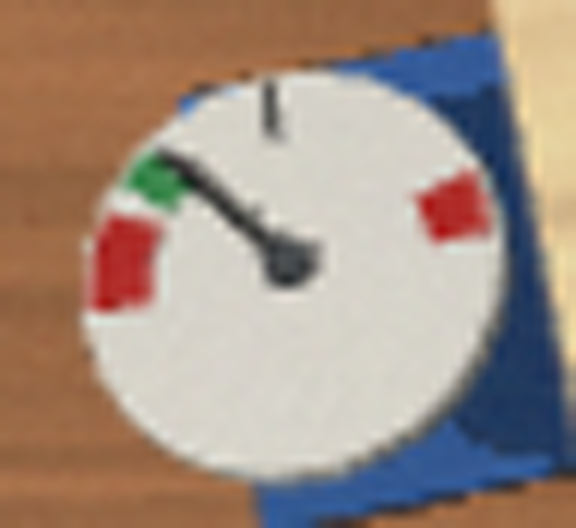

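The needle is at the edge of the green: tip (165,155), hub (288,262). The fixed zero tick at (270,108) was biasing my reader, so I'll exclude it. I'll take zero from the green and red bands, about 11°.

```bash
sed -i 's/(r>4)&(r<14)&(dy<4)/(r>3.5)\&(r<9.5)\&(dy<4)/; s/return n-gc+.8/return n-np.radians(11)/' dial.py; python3 dial.py; python3 -m jog '[[[0,0,-0.0002,0,0,0],[0,0,0,0,0,0]]]'  | grep -E 'pos|force'; python3 dial.py
python3 - <<'E'
from dial import *
print(read(np.load('d0.npz')['t'])[0])
E
```

```text
needle 0.646 (green px 17, 1.008) F [ -0.5  -0.3 -14.7] z 0.0931 xy [ 0.5539 -0.0124] t 15.8 op 0.0357
tool_pos: [0.5539, -0.0124, 0.0934]
contact_force: [0.9, 0.7, -15.7]
finger_force: 59.5
needle 0.696 (green px 13, 1.024) F [  0.9   0.7 -15.7] z 0.0934 xy [ 0.5539 -0.0124] t 16.1 op 0.0356
0.027371031308565358
```

```bash
python3 -m jog '[[[0,0,-0.0002,0,0,0],[0,0,0,0,0,0]]]'  | grep -E 'pos|force'; python3 dial.py; python3 dial.py
```

```text
tool_pos: [0.5539, -0.0124, 0.0936]
contact_force: [1.0, -0.4, -16.8]
finger_force: 59.5
needle 0.739 (green px 11, 1.035) F [  1.   -0.4 -16.8] z 0.0936 xy [ 0.5539 -0.0124] t 16.4 op 0.0354
needle 0.737 (green px 11, 1.035) F [  1.3   0.2 -16.7] z 0.0936 xy [ 0.5539 -0.0124] t 16.45 op 0.0356
```

```bash
python3 -m jog '[[[0,0,-0.0001,0,0,0],[0,0,0,0,0,0],[0,0,0,0,0,0],[0,0,0,0,0,0],[0,0,0,0,0,0],[0,0,0,0,0,0],[0,0,0,0,0,0],[0,0,0,0,0,0],[0,0,0,0,0,0],[0,0,0,0,0,0]]]'  | grep -E 'pos|force'; python3 dial.py; python3 -m jog '[[[0,0,0,0,0,0],[0,0,0,0,0,0],[0,0,0,0,0,0],[0,0,0,0,0,0],[0,0,0,0,0,0],[0,0,0,0,0,0],[0,0,0,0,0,0],[0,0,0,0,0,0],[0,0,0,0,0,0],[0,0,0,0,0,0]]]'  | grep -E 'pos|force'; python3 dial.py
```

```text
tool_pos: [0.554, -0.0124, 0.0938]
contact_force: [0.2, 0.0, -16.0]
finger_force: 59.5
needle 0.776 (green px 11, 1.034) F [  0.2   0.  -16. ] z 0.0938 xy [ 0.554  -0.0124] t 17.75 op 0.0355
tool_pos: [0.554, -0.0124, 0.0938]
contact_force: [-1.0, -0.1, -16.4]
finger_force: 59.5
needle 0.783 (green px 10, 1.028) F [ -1.   -0.1 -16.4] z 0.0938 xy [ 0.554  -0.0124] t 19.05 op 0.0358
```

Held for over 2.5 s at about 0.78 rad. Now I ease off.

```bash
python3 -m jog '[[[0,0,0.0006,0,0,0],[0,0,0.0006,0,0,0],[0,0,0.0006,0,0,0],[0,0,0.0006,0,0,0],[0,0,0.0006,0,0,0],[0,0,0,0,0,0]]]'  | grep -E 'pos|force'; python3 dial.py; python3 -m jog '[[[0,0,0.0005,0,0,0],[0,0,0.0005,0,0,0],[0,0,0,0,0,0]]]'  | grep -E 'pos|force'; python3 dial.py
```

```text
tool_pos: [0.5544, -0.0123, 0.0913]
contact_force: [-2.7, 0.8, -5.3]
finger_force: 59.6
needle 0.201 (green px 16, 1.003) F [-2.7  0.8 -5.3] z 0.0913 xy [ 0.5544 -0.0123] t 19.85 op 0.0356
tool_pos: [0.5545, -0.0122, 0.0902]
contact_force: [-1.8, 0.7, -0.6]
finger_force: 59.6
needle -0.006 (green px 16, 1.003) F [-1.8  0.7 -0.6] z 0.0902 xy [ 0.5545 -0.0122] t 20.275 op 0.0357
```

Now a light press (about 7 N) to seat it, back off to zero load, then release.

```bash
python3 -m jog '[[[0,0,0.0006,0,0,0],[0,0,0.0006,0,0,0],[0,0,0.0005,0,0,0],[0,0,0,0,0,0]]]'  | grep -E 'pos|force'; python3 dial.py; python3 -m jog '[[[0,0,-0.0004,0,0,0],[0,0,-0.0004,0,0,0],[0,0,0,0,0,0]]]'  | grep -E 'pos|force'; python3 dial.py
```

```text
tool_pos: [0.5545, -0.0122, 0.0886]
contact_force: [-2.7, 1.2, 5.7]
finger_force: 59.6
needle -0.321 (green px 16, 1.003) F [-2.7  1.2  5.7] z 0.0886 xy [ 0.5545 -0.0122] t 20.825 op 0.0355
tool_pos: [0.5545, -0.0122, 0.089]
contact_force: [-1.0, 1.9, 2.3]
finger_force: 59.6
needle -0.205 (green px 16, 1.003) F [-1.   1.9  2.3] z 0.0890 xy [ 0.5545 -0.0122] t 21.25 op 0.0353
```

```bash
python3 -m jog '[[[0,0,0,0,0,0],[0,0,0,0,0,0],[0,0,0,0,0,0],[0,0,0,0,0,0],[0,0,0,0,0,0]]]' 0.06 | grep -E 'pos|force|opening'; python3 dial.py
```

```text
tool_pos: [0.5542, -0.0124, 0.0889]
contact_force: [-1.0, 1.1, 0.8]
opening: 0.68
finger_force: 0.0
needle -0.058 (green px 16, 1.003) F [-1.   1.1  0.8] z 0.0889 xy [ 0.5542 -0.0124] t 21.925 op 0.0599
```

Released, and the needle reads −0.058, which is just the seated castor's weight. I rise clear and take a final look.

```bash
python3 -m jog '[[[0,0,-0.01,0,0,0],[0,0,-0.02,0,0,0],[0,0,-0.03,0,0,0],[0,0,-0.03,0,0,0],[0,0,-0.02,0,0,0],[0,0,0,0,0,0],[0,0,0,0,0,0]]]' | grep -E 'pos|force'; python3 dial.py
python3 - <<'E'
from m import *
st=get_state();s=snapshot("wrist");q=snapshot("scene")
save('w6.png',np.hstack([cv2.resize(s['frame'][130:330,220:420],(400,400)),cv2.resize(q['frame'][180:280,310:410],(400,400))]))
E
```

```text
tool_pos: [0.5536, -0.0124, 0.1985]
contact_force: [0.1, 0.7, -0.8]
finger_force: 0.0
needle -0.055 (green px 16, 1.003) F [ 0.1  0.7 -0.8] z 0.1985 xy [ 0.5536 -0.0124] t 22.85 op 0.0596
```

View pics/w6.png

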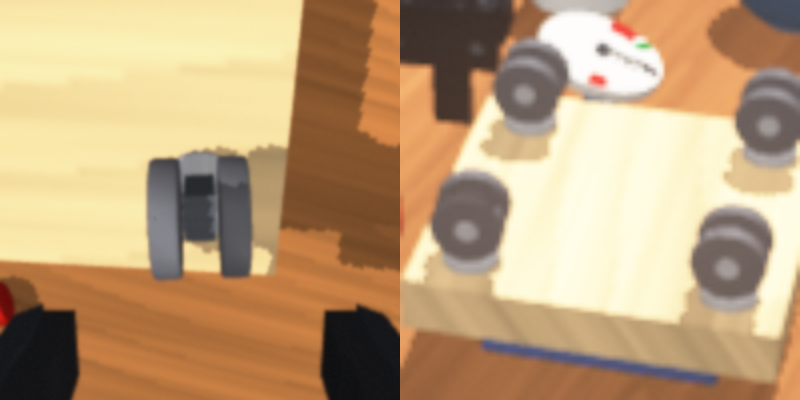

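The castor stands upright with its flange on the trolley, at the same height as the three fixed ones. The gripper is clear.

```bash
python3 -c "
from plant import *
print(finish_job())"
```

```text
the job is handed in; nothing more can be done
None
```

The grey castor clicked fully home, held a pull of about 15.6 N (needle about 0.78 rad, in the green) for over 2.5 s, and was released with the needle at −0.055 rad; I handed the job in, but no verdict came back.

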